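Clip the gasketed lid onto the storage box

ROBOT

A 6-joint arm with a two-finger parallel gripper is mounted at the origin on a cart in front of the work surface, level with it; the furniture and walls round the work are solid. World frame = base frame: x ahead of the robot, y to its left, z up, the work surface at z = 0. Lengths are in mm, angles in rad, forces in N, time in s.
With the tool pointing down it reaches from about 300 to 825 mm from the base axis. Payload 5.4 kg.
Tool frame: the origin (TCP) lies between the finger pads; the fingertips stand 25 mm ahead of it and the grasp point (between the pads) lies 6 mm ahead of it; z points along the fingers, y is the line along which they close (so a half turn about z gives the same grasp; the last joint's range is limited). The gripper opens to 92 mm and grips with 3 to 60 N. Pads are 20 mm wide; open, the fingers measure 128 mm over their backs; the gripper's body (75 mm by 189 mm) begins 69 mm behind the grasp point.
Start: joints at [1.017, 0.158, 1.597, -0, 1.386, -0.21], TCP at [193.823, 541.331, 239.601] pointing down, gripper open.
Joint ranges: [-2.91, 2.91], [-0.94, 2.29], [0.18, 2.7], [-1.29, 4.43], [0.17, 2.64], [-3, 3]. Speed limits (rad/s): [2.57, 2.57, 3.14, 3.14, 3.14, 3.14].

INTERFACE

Orientations are given as a unit quaternion [w, x, y, z].
In Python, from workcell import r gives the robot as it stands.
- The arm moves only by the shell command python3 -m jog 'ROWS' [FORCE]. ROWS is JSON, a list of rows, each a list of 7 numbers: the opening, from 0 (shut) to 1 (fully open), then the shift along the tool's x, y, z in m, then the turn, a rotation vector about the tool's x, y, z in degrees. In form: [[jaw, tx, ty, tz, wx, wy, wz], ...]. A call has 1 to 20 rows; each row shifts and turns the commanded pose from where the row before left it, along the tool's axes as they then stand; what a row does not reach is not made up. A row lasts 1/8 s, in which the tool goes at most 62.5 mm and 10.7 degrees, less where a joint would pass 70% of its speed; a pose out of reach is approached as far as the arm can. A call with a gripper value outside its range is refused whole. The fingers move at their own pace and stop on an object; FORCE is the grip in N (left out, the last holds). Time passes only in rows, so rows that do not move let the fingers close. It gives the time, the measured TCP pose, the force, the opening and the grip force at its end, in the units of the state.
- r.sense(): the state, without advancing time (a new reading comes with each control period).
- r.grab_frame(name): name is "side" or "top" or "wrist"; returns a dict with "frame" (420x560x3 uint8, red, green, blue), "mtx" (3x3 intrinsics, pixels), "position" and "attitude" of the camera in the world. Camera axes: x right, y down, z forward; pixel columns grow to the right and rows downward; lengths in mm; the calibration is good to about 2 mm. A picture is of the moment at which its call begins. There is no depth.
- r.finish_job(): hands the job in; it is judged then, once.
Trained networks look in a picture, given as the dict that the camera call returned (one of the last four; its "shot" number tells which), for a name from the list of things; names that differ only in an ending like _2 or _b are one class to them, and where a whole thing is asked for, a point or a joint stands for the part that bears it (a point fixed in the world has none). Each returns a list of dicts, best first, with "confidence" (0 to 1); they miss things now and then, are a little off and sometimes report something else, mostly with a low value. They report only what shows in the picture. A call takes as long as a camera call.
- r.find_in(thing, picture): "rect" ([left, top, width, height] in pixels, round what is visible of it).
The state is a dict: "clock": time; "joint_pos": joint angles; "dq": joint speeds; "joint_efforts": joint torques, N m; "tcp_pos": TCP position; "ee_rot": TCP orientation; "ft_force": force on the tool from outside, world axes, zero at the start; "wrist_torque": the same for the moment, N m; "gripper_width": opening from 0.0 (shut) to 1.0 (fully open); "gripper_force": force on a finger pad.
Only numpy, scipy, OpenCV 4.12 (cv2) and the standard library are available. Lean on these libraries where they do the work, as an engineer would, in place of code of your own. Each camera call takes 0.05 s, during which the arm holds its last target. There are 200 camera calls.

TASK

Close the white storage box with the lemon in it: put the wooden lid that lies beside it into its mouth and press down both ends until the spring catch at each end has snapped over the lid, so that the gasket stays squeezed when you let go. Press firmly but stop when it catches: do not drive the lid onto its stops with more than 35 N. Leave the scoop and the spice jar where they are.

Things in the scene. Friction and masses are not known exactly. Their poses are not given: they have to be found in the camera images.
- storage_box: White metal box, open on top, fixed to the worktop, 104 (own x) x 158 (own y) x 85 mm high, walls 4 mm (mouth 96 x 150 mm), a lemon inside. Origin: centre of its underside, z up. Each end (own +y and -y) bears a steel bracket with a stop ledge and an upright spring catch 30 mm wide, its hook pointing inward: tip 81 mm, upright 86 mm from the centre, top 26 to 31 mm above the rim.
- box_mouth (a point): Centre of the box's mouth at rim height, 85 mm above its underside; axes of the box. Set in by hand, the lid first lies on the sloping hook tops, its plate some 9 to 18 mm above the rim, its skirt already in the mouth. Rubber gaskets stand 8 mm proud of both end rims and push back with 3 N at first and 5 to 11 N when squeezed, at each end.
- lid: Loose wooden lid, about 0.25 kg, lying right side up. Origin: centre of its underside, z up. From below: hollow skirt 93 (own x) x 145 (own y) mm with round rubber edge, z 0 to 24 mm; plate 104 x 170 mm, z 24 to 29; grip bar in the middle, 18 wide (own x), 60 long (own y), z 29 to 57. Fits the box either way round, its y along the box's y; play 1.5 mm each side in x, 1 mm between the catches in y.
- lid_grip (a point): Point in the lid's grip bar to pinch, at its centre, 46 mm above the lid's underside; same axes as the lid.
- lid_press_a (a point): Centre of the round dark inlay on top of the plate at the lid's own +y end, 60 mm from the middle (top of the plate, z 29 mm): press here. The hook's tip is about 21 mm away, the end of the grip bar 30 mm.
- lid_press_b (a point): The same at the lid's own -y end.
- lid_end_a (a point): Underside of the plate, 82 mm from the middle at the lid's own +y end (z 24 mm in the lid).
- lid_end_b (a point): The same at the lid's own -y end.
- catch_left (a joint): Angle of the spring catch at the box's own +y end, rad: 0 upright (at rest, also once snapped over the lid), grows as the hook is pushed outward (about 0.1 while the lid's edge passes). Snapping takes 8 to 17 N at the press point. Bracket heights differ by 0 to 5 mm (not reported): the plate stops hard 0 to 5 mm above the rim and is caught 1 mm above that stop.
- catch_right (a joint): The same at the box's own -y end, with its own bracket height.
- scoop: Coffee scoop, 138 x 44 x 22 mm, lying on the worktop between the box and the lid; bystander. Origin: centre of its underside.
- spice_jar: Spice jar, 46 mm across, 106 mm high, standing farther back; bystander. Origin: centre of its underside.

How it is judged (in metres and radians):
On the way:
1. the lid stands in the mouth of the box (horizontal distance between lid and storage_box below 0.008 m and z of lid in the frame of storage_box below 0.083 m and angle between the y axis of lid and the y axis of storage_box, either way round below 0.08 rad), for 0.05 s.
At the end, for the whole second after the job is handed in: both ends of the lid's plate are less than 7.2 mm above the box's rim (gasket squeezed), both catches have sprung back upright over it (less than 0.04 rad), the lid is within 6 mm of the middle of the box and at rest (z of each of lid_end_a, lid_end_b in the frame of storage_box below 0.0922 m and value of joint each of catch_left, catch_right below 0.04 rad and horizontal distance between lid and storage_box below 0.006 m and linear speed of lid below 0.02 m/s); the robot touches nothing.
It fails at once if the lid is forced: it is driven onto the stop ledge of a bracket with more than 35 N (contact force between lid and bracket_left_c0 above 35 N or contact force between lid and bracket_right_c0 above 35 N).
It fails at once if the scoop is moved by more than 40 mm (distance of scoop from where it was at the start of the episode above 0.04 m).
It fails at once if the spice jar is moved by more than 40 mm or tipped (distance of spice_jar from where it was at the start of the episode above 0.04 m or angle between spice_jar's own z axis and vertical above 0.5 rad).
It also fails if it takes over 51 s, if anything falls off the work surface, if the arm or the gripper's body presses on something with over 40 N, if the wrist force passes 120 N, or if a joint passes its speed limit or range.

## Working session

There is one attempt and no reset: what is moved stays moved. The work goes in short steps, Python scripts to look and compute and a shell command to move; the robot and the scene stay as the last step left them, time stands still between calls to the robot, and variables do not carry over. Pictures are saved under pics/ and viewed, at most 10 in all, crops included, and the job is handed in when it is done.

```bash
mkdir -p pics; cat > h.py <<'E'
import numpy as np,cv2
from workcell import r
from scipy.spatial.transform import Rotation as R
def rot(q): return R.from_quat([q[1],q[2],q[3],q[0]]).as_matrix()
def ray(p,uv):
    d=rot(p["attitude"])@np.linalg.inv(p["mtx"])@np.array([uv[0],uv[1],1.]);return np.array(p["position"]),d
def atz(p,uv,z):
    o,d=ray(p,uv);return o+d*(z-o[2])/d[2]
def proj(p,X):
    c=np.array(p["mtx"])@rot(p["attitude"]).T@(np.array(X,float)-p["position"]);return c[:2]/c[2]
def save(p,n): cv2.imwrite("pics/"+n,p["frame"][:,:,::-1])
E
python3 - <<'E'
from h import *
import pickle
s=r.sense();print(s["tcp_pos"],s["ee_rot"],s["ft_force"],s["clock"])
P={}
for n in("top","side"):
    p=r.grab_frame(n);P[n]=p;save(p,n+"0.png");print(n,p["position"],p["attitude"],p["mtx"][0])
    for t in("storage_box","lid","lid_press_a","catch_left","scoop","spice_jar"):
        print(t,[(np.round(f["rect"]).tolist(),round(f["confidence"],2)) for f in r.find_in(t,p)][:3])
pickle.dump(P,open("P.pkl","wb"))
E
```

```text
[193.52168158 540.84138542 238.62900077] [-3.34823129e-04  1.71043661e-01  9.85263006e-01 -8.73743612e-04] [ 0.28626983  0.3704076  -0.20195055] 0.0
top [464.94886902  47.7860973  952.18067956] [ 0.03002291 -0.69928059  0.71399974 -0.0175969 ] [446.68657057   0.         274.91393179]
storage_box [([119.0, 204.0, 104.0, 60.0], 0.78), ([327.0, 220.0, 94.0, 62.0], 0.55)]
lid [([331.0, 220.0, 88.0, 57.0], 0.84)]
lid_press_a [([324.0, 216.0, 94.0, 67.0], 0.73), ([119.0, 225.0, 9.0, 20.0], 0.36)]
catch_left [([327.0, 216.0, 92.0, 66.0], 0.68), ([119.0, 227.0, 10.0, 18.0], 0.48)]
scoop [([242.0, 226.0, 67.0, 21.0], 0.98)]
spice_jar [([272.0, 143.0, 26.0, 36.0], 0.67), ([117.0, 204.0, 105.0, 62.0], 0.61)]
side [ 559.67051725 -880.83551088  516.06864312] [-0.53872504  0.84215677  0.02285937 -0.00497605] [417.48180867   0.         279.5475592 ]
storage_box [([248.0, 174.0, 45.0, 59.0], 0.7)]
lid [([215.0, 262.0, 55.0, 57.0], 0.85)]
lid_press_a [([219.0, 265.0, 50.0, 51.0], 0.83)]
catch_left [([268.0, 179.0, 13.0, 6.0], 0.47)]
scoop [([254.0, 240.0, 18.0, 24.0], 0.55)]
spice_jar [([314.0, 216.0, 19.0, 44.0], 0.86)]
```

```bash
python3 -c "
import cv2,numpy as np
" ; ls pics
```

```text
side0.png
top0.png
```

```bash
python3 -c "
import cv2,numpy as np
a=cv2.imread('pics/top0.png')[180:300,105:435]
b=cv2.imread('pics/side0.png')[160:330,200:340]
a=cv2.resize(a,None,fx=2.4,fy=2.4,interpolation=cv2.INTER_CUBIC);b=cv2.resize(b,None,fx=1.8,fy=1.8,interpolation=cv2.INTER_CUBIC)
c=np.zeros((600,792,3),np.uint8);c[:a.shape[0],:a.shape[1]]=a;c[290:290+b.shape[0],:b.shape[1]]=b
cv2.imwrite('pics/c0.png',c)"
```

```text
(no output)
```

View pics/c0.png

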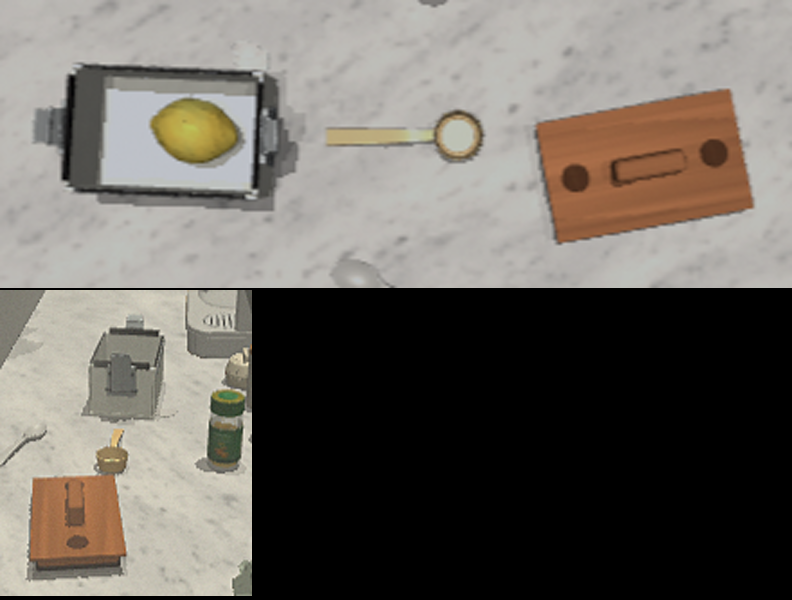

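The picture shows the box on the left (full-frame px about 119–223, 204–264), the scoop in the middle and the lid on the right, about 10° rotated with its inlays at roughly px (345,254) and (402,243).

```bash
python3 - <<'E'
from h import *
import pickle
P=pickle.load(open("P.pkl","rb"));t=P["top"];f=t["frame"]
hsv=cv2.cvtColor(f,cv2.COLOR_RGB2HSV)
m=((hsv[...,0]<15)&(hsv[...,1]>90)).astype(np.uint8);m[:,:320]=0
cs=max(cv2.findContours(m,0,2)[0],key=cv2.contourArea);q=cv2.boxPoints(cv2.minAreaRect(cs))
W=np.array([atz(t,c,29) for c in q]);print("lid",W.round(1),W.mean(0).round(1),np.linalg.norm(np.diff(W,axis=0),axis=1))
for uv in((345,254),(402.5,243.5)):print(atz(t,uv,29))
for uv in((137,207),(217,209),(215,262),(134,260)):print("box",atz(t,uv,85))
print("catch",atz(t,(124,232),114),atz(t,(217,235),114))
p=r.grab_frame("wrist");save(p,"w0.png");pickle.dump(p,open("w0.pkl","wb"));print(p["position"],p["attitude"])
E
```

```text
lid [[ 492.5  -45.    29. ]
 [ 519.5 -213.2   29. ]
 [ 417.5 -227.4   29. ]
 [ 390.6  -60.6   29. ]] [ 455.1 -136.5   29. ] [170.33463692 102.99028806 169.01696755]
[445.23752668 -78.9572675   29.        ]
[ 464.36408037 -197.28938635   29.        ]
box [546.25680275 332.35309886  85.        ]
box [538.91202714 175.26074781  85.        ]
box [435.98739825 180.32792533  85.        ]
box [442.94448305 338.1537946   85.        ]
catch [496.69592868 347.48896229 114.        ] [487.40124884 171.56124763 114.        ]
[122.58965208 566.08960415 384.27259753] [0.10877711 0.81006175 0.57098919 0.07706393]
```

View pics/w0.png

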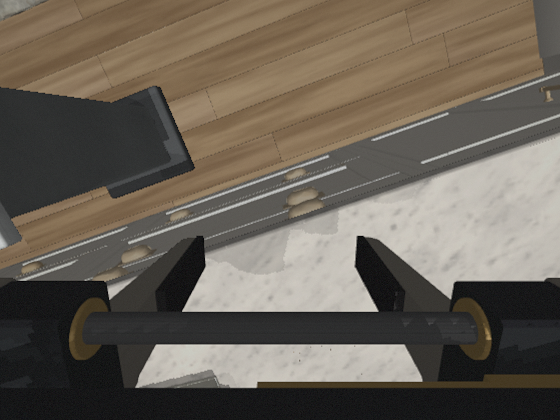

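The wrist view shows only the cart edge and the worktop, with no box in it. I work out the wrist camera's mount and go over the box for a close view.

```bash
cat >> h.py <<'E'
def T(s): return rot(s["ee_rot"]),np.array(s["tcp_pos"])
def to_tool(dst,yaw_y_deg):
    "shift (m) along present tool axes to dst (mm) and the tool-z turn (deg) to bring tool y to world heading"
    A,p=T(r.sense());y=np.degrees(np.arctan2(A[1,1],A[0,1]));d=(y-yaw_y_deg+180)%360-180
    print("tcp",p.round(1),"yaw",y.round(2),"tilt",A[:,2].round(3),"shift",(A.T@(np.array(dst)-p)/1000).round(4),"turn wz",round(d,2))
E
python3 - <<'E'
from h import *
import pickle
p=pickle.load(open("w0.pkl","rb"));A,t=T(r.sense())
C=A.T@rot(p["attitude"]);o=A.T@(np.array(p["position"])-t);print(C.round(3),o.round(1),p["mtx"])
P=pickle.load(open("P.pkl","rb"));print("jar",atz(P["top"],(285,161),106))
# predicted view for tool yaw 177.4 / -2.6
for yaw in(-2.6,):
  a=np.radians(yaw);y=np.array([np.cos(a),np.sin(a),0]);z=np.array([0,0,-1.]);A2=np.c_[np.cross(y,z),y,z]
  for t2 in([491,140,300],[491,100,300],[491,160,350]):
    cam=np.array(t2)+A2@o
    for X in([440,336,85],[546,332,85],[436,178,85],[539,176,85],[487,172,114]):
        c=np.array(p["mtx"])@(A2@C).T@(np.array(X)-cam);print(t2,(c[:2]/c[2]).round())
to_tool([491,140,300],-2.6)
E
```

```text
[[ 0.001 -0.964 -0.264]
 [ 1.     0.001  0.001]
 [-0.001 -0.264  0.964]] [  75.4   -0.7 -144.6] [[301.8417463    0.         279.77153207]
 [  0.         301.8417463  207.12044603]
 [  0.           0.           1.        ]]
jar [626.45238537  40.66898583 106.        ]
[491, 140, 300] [223.   7.]
[491, 140, 300] [325.   7.]
[491, 140, 300] [232. 159.]
[491, 140, 300] [319. 157.]
[491, 140, 300] [275. 166.]
[491, 100, 300] [219. -38.]
[491, 100, 300] [324. -39.]
[491, 100, 300] [229. 124.]
[491, 100, 300] [319. 122.]
[491, 100, 300] [273. 128.]
[491, 160, 350] [232.  41.]
[491, 160, 350] [319.  41.]
[491, 160, 350] [239. 170.]
[491, 160, 350] [315. 168.]
[491, 160, 350] [277. 176.]
tcp [193.8 541.3 239.6] yaw 70.3 tilt [ 0.  0. -1.] shift [-0.415  -0.2777 -0.0603] turn wz 72.9
```

```bash
python3 -m jog '[[1,-0.049,-0.026,0.0037,0,0,0],[1,-0.049,-0.026,0.0037,0,0,0],[1,-0.049,-0.026,0.0037,0,0,0],[1,-0.049,-0.026,0.0037,0,0,0],[1,-0.049,-0.026,0.0037,0,0,0],[1,-0.049,-0.026,0.0037,0,0,0],[1,-0.048,-0.026,0.0037,0,0,0],[1,-0.048,-0.026,0.0037,0,0,0],[1,0,0,0,0,0,10.4],[1,0,0,0,0,0,10.4],[1,0,0,0,0,0,10.4],[1,0,0,0,0,0,10.4],[1,0,0,0,0,0,10.4],[1,0,0,0,0,0,10.4],[1,0,0,0,0,0,10.4],[1,0,0,0,0,0,0],[1,0,0,0,0,0,0]]'
python3 - <<'E'
from h import *
import pickle
to_tool([455,-136.5,150],9.2)
p=r.grab_frame("wrist");pickle.dump(p,open("w1.pkl","wb"))
for t in("storage_box","catch_left"):print(t,[(np.round(f["rect"]).tolist(),round(f["confidence"],2)) for f in r.find_in(t,p)][:3])
for z,cs in((85,[(443,338),(546,332),(539,175),(436,180)]),(114,[(496,345),(487,172)])):
  for c in cs: print(proj(p,(*c,z)).round())
cv2.imwrite("pics/w1.png",cv2.resize(p["frame"][60:360,130:430,::-1],None,fx=2,fy=2,interpolation=cv2.INTER_CUBIC))
E
```

```text
clock: 2.88
tcp_pos: [490.9, 214.0, 210.1]
ee_rot: [0.0, 0.721, 0.693, 0.0]
ft_force: [-0.5, -0.1, 0.5]
gripper_width: 1.002
gripper_force: 0.0
tcp [490.9 214.  210.1] yaw -2.33 tilt [ 0.  0. -1.] shift [-0.3517 -0.0216  0.06  ] turn wz -11.53
storage_box [([216.0, 24.0, 127.0, 243.0], 0.62), ([223.0, 376.0, 63.0, 15.0], 0.39)]
catch_left [([261.0, 22.0, 42.0, 31.0], 0.67)]
[217.  64.]
[342.  67.]
[333. 245.]
[225. 244.]
[281.  42.]
[279. 263.]
```

View pics/w1.png

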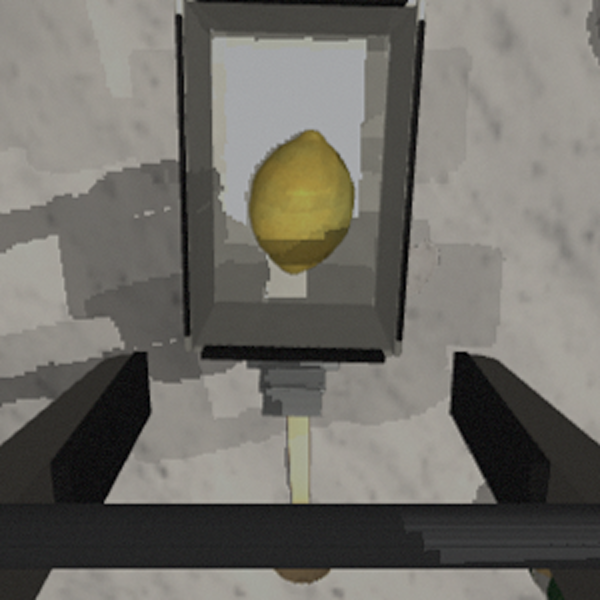

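The close view shows the box mouth: its side strips run from crop px (179,20) to (187,335) on the left and from (423,20) to (402,335) on the right. The near gasket is at row 353 and the near catch at (293,388). I fit those edges.

```bash
python3 - <<'E'
from h import *
import pickle
p=pickle.load(open("w1.pkl","rb"));g=cv2.cvtColor(p["frame"],cv2.COLOR_RGB2GRAY)
def fit(c0,c1):
    out=[]
    for v in range(75,222,3):
        row=g[v].astype(int)
        u=[u for u in range(*( (c0-6,c0+8) if 1 else 0)) if row[u]<45]
        if u: out.append(((min(u)+max(u))/2,v,len(u)))
    return np.array(out)
L=fit(221,0);Rr=np.array([x for x in [( (lambda u:(np.mean(u),v,len(u)) if len(u) else None)([u for u in range(326,346) if g[v,u]<45])) for v in range(75,222,3)] if x])
for z in(85,93):
  Lw=np.array([atz(p,x[:2],z)[:2] for x in L]);Rw=np.array([atz(p,x[:2],z)[:2] for x in Rr])
  for n,w in(("L",Lw),("R",Rw)):
    k=np.polyfit(w[:,1]-256,w[:,0],1);print(z,n,k.round(4),"resid",np.std(w[:,0]-np.polyval(k,w[:,1]-256)).round(2),len(w))
# gasket rows: dark runs at central columns
for u in(240,250,270,310):
  d=[v for v in range(55,255) if g[v,u]<40];print(u,d)
print("catch cols row 252-262",[ [u for u in range(250,305) if 70<g[v,u]<120 ][::40] for v in(250,)])
print(g[180:270:1,276].tolist()[50:])
for v in (246,253,260):print(v,g[v,252:302].tolist())
E
```

```text
85 L [6.410000e-02 4.395764e+02] resid 0.14 49
85 R [6.360000e-02 5.397146e+02] resid 0.17 49
93 L [6.410000e-02 4.410779e+02] resid 0.14 49
93 R [6.36000e-02 5.38246e+02] resid 0.17 49
240 [55, 56, 57, 58, 59, 60, 233, 234, 235, 236, 237, 238]
250 [55, 56, 57, 58, 59, 60, 233, 234, 235, 236, 237, 238, 239]
270 [55, 56, 57, 58, 59, 60, 61, 234, 235, 236, 237, 238, 239, 240]
310 [56, 57, 58, 59, 60, 61, 62, 234, 235, 236, 237, 238, 239, 240]
catch cols row 252-262 [[262]]
[76, 76, 72, 52, 8, 14, 19, 22, 20, 14, 37, 58, 63, 57, 67, 89, 87, 85, 85, 85, 87, 84, 69, 71, 95, 99, 97, 97, 97, 100, 101, 100, 98, 99, 102, 101, 104, 117, 144, 161]
246 [156, 153, 154, 154, 155, 158, 160, 145, 88, 60, 61, 61, 80, 87, 86, 86, 87, 85, 88, 86, 86, 88, 86, 87, 87, 86, 88, 87, 87, 87, 88, 86, 86, 87, 87, 85, 87, 87, 87, 85, 99, 134, 144, 143, 143, 146, 143, 139, 137, 136]
253 [151, 154, 153, 154, 153, 153, 157, 106, 63, 56, 55, 54, 48, 59, 74, 79, 77, 75, 78, 76, 74, 70, 72, 73, 71, 70, 71, 71, 71, 72, 68, 79, 81, 82, 81, 84, 80, 88, 90, 90, 105, 135, 142, 138, 136, 136, 136, 140, 141, 140]
260 [151, 153, 153, 153, 155, 154, 158, 157, 161, 112, 70, 64, 67, 67, 87, 75, 67, 66, 84, 99, 100, 99, 100, 99, 101, 100, 99, 100, 101, 101, 99, 100, 101, 100, 99, 100, 100, 100, 102, 130, 138, 137, 137, 138, 136, 137, 136, 137, 139, 137]
```

```bash
python3 - <<'E'
from h import *
import pickle
p=pickle.load(open("w1.pkl","rb"));g=cv2.cvtColor(p["frame"],cv2.COLOR_RGB2GRAY)
for u in(240,250,310,318):
  a=[v for v in range(45,75) if g[v,u]<40];b=[v for v in range(225,250) if g[v,u]<40]
  print(u,a,b,g[48:66,u].tolist())
  for z in(93,85): A=atz(p,(u,a[0]-.5),z);B=atz(p,(u,b[-1]+.5),z);print(z,A[:2].round(1),B[:2].round(1),((A+B)/2)[:2].round(1),(A-B)[1].round(1))
  A=atz(p,(u,a[-1]+.5),85);B=atz(p,(u,b[0]-.5),85);print("in85",A[1].round(1),B[1].round(1),((A+B)/2)[1].round(1))
P=pickle.load(open("P.pkl","rb"))
to_tool([455,-136.5,150],9.2)
for v in(246,250,255):print("catch x",atz(p,((260+291.5)/2,v),112))
E
```

```text
240 [54, 55, 56, 57, 58, 59, 60] [233, 234, 235, 236, 237, 238] [144, 144, 146, 144, 149, 124, 18, 28, 28, 27, 19, 14, 19, 47, 69, 69, 67, 68]
93 [463.5 343.3] [451.9 188. ] [457.7 265.7] 155.3
85 [462.6 345. ] [450.7 184.9] [456.6 265. ] 160.1
in85 339.8 191.0 265.4
250 [55, 56, 57, 58, 59, 60] [233, 234, 235, 236, 237, 238, 239] [145, 145, 145, 146, 150, 126, 40, 22, 26, 27, 25, 16, 10, 45, 68, 66, 66, 66]
93 [471.3 342.3] [461.1 186.6] [466.2 264.5] 155.7
85 [470.7 344. ] [460.1 183.5] [465.4 263.7] 160.4
in85 339.5 190.6 265.0
310 [56, 57, 58, 59, 60, 61, 62] [234, 235, 236, 237, 238, 239, 240] [149, 150, 149, 152, 150, 152, 140, 97, 17, 22, 27, 27, 22, 17, 22, 50, 72, 68]
93 [518.6 339.7] [516.6 183.4] [517.6 261.6] 156.3
85 [519.5 341.3] [517.3 180.2] [518.4 260.8] 161.1
in85 336.1 187.3 261.7
318 [56, 57, 58, 59, 60, 61, 62] [235, 236, 237, 238, 239, 240] [158, 153, 146, 147, 147, 147, 151, 126, 19, 23, 25, 28, 23, 8, 15, 49, 69, 66]
93 [525.  339.5] [524.  183.1] [524.5 261.3] 156.4
85 [526.  341.1] [525.  179.9] [525.5 260.5] 161.1
in85 335.8 186.0 260.9
tcp [490.9 214.1 210. ] yaw -2.42 tilt [ 0.  0. -1.] shift [-0.3518 -0.0211  0.06  ] turn wz -11.62
catch x [485.18272044 187.09008301 112.        ]
catch x [485.02249306 183.36992822 112.        ]
catch x [484.82051009 178.68029324 112.        ]
```

```bash
python3 -m jog '[[1,-0.0494,-0.0016,0.006,0,0,0],[1,-0.0494,-0.0016,0.006,0,0,0],[1,-0.0494,-0.0016,0.006,0,0,0],[1,-0.0494,-0.0016,0.006,0,0,0],[1,-0.0494,-0.0016,0.006,0,0,0],[1,-0.0494,-0.0016,0.006,0,0,0],[1,-0.0494,-0.0016,0.007,0,0,0],[1,-0.0494,-0.0016,0.007,0,0,0],[1,0,0,0,0,0,-5.8],[1,0,0,0,0,0,-5.8],[1,0,0,0,0,0,0],[1,0,0,0,0,0,0]]'
python3 - <<'E'
from h import *
import pickle
p=r.grab_frame("wrist");pickle.dump(p,open("w2.pkl","wb"))
for t in("lid","lid_press_a","lid_grip"):print(t,[(np.round(f["rect"]).tolist(),round(f["confidence"],2)) for f in r.find_in(t,p)][:3])
hsv=cv2.cvtColor(p["frame"],cv2.COLOR_RGB2HSV)
m=((hsv[...,0]<16)&(hsv[...,1]>80)).astype(np.uint8)
cs=max(cv2.findContours(m,0,2)[0],key=cv2.contourArea);print(cv2.boundingRect(cs))
q=cv2.approxPolyDP(cs,6,True)[:,0];print(q.tolist());
for c in q:print(atz(p,c,29).round(1))
f=p["frame"].copy();cv2.drawContours(f,[cs],-1,(0,255,0),1)
cv2.imwrite("pics/w2.png",cv2.resize(f[30:330,130:430,::-1],None,fx=2,fy=2))
E
```

```text
clock: 4.53
tcp_pos: [460.9, -180.1, 160.1]
ee_rot: [0.0, 0.649, 0.761, -0.0]
ft_force: [0.1, -0.5, 1.2]
gripper_width: 0.998
gripper_force: 0.0
lid [([217.0, 57.0, 127.0, 193.0], 0.81)]
lid_press_a [([222.0, 54.0, 119.0, 194.0], 0.65)]
lid_grip [([218.0, 57.0, 127.0, 188.0], 0.81)]
(220, 57, 123, 188)
[[221, 57], [229, 244], [333, 244], [342, 58]]
[391.1 -61.1  29. ]
[ 416.8 -226.2   29. ]
[ 517.4 -210.2   29. ]
[490.9 -45.8  29. ]
```

View pics/w2.png

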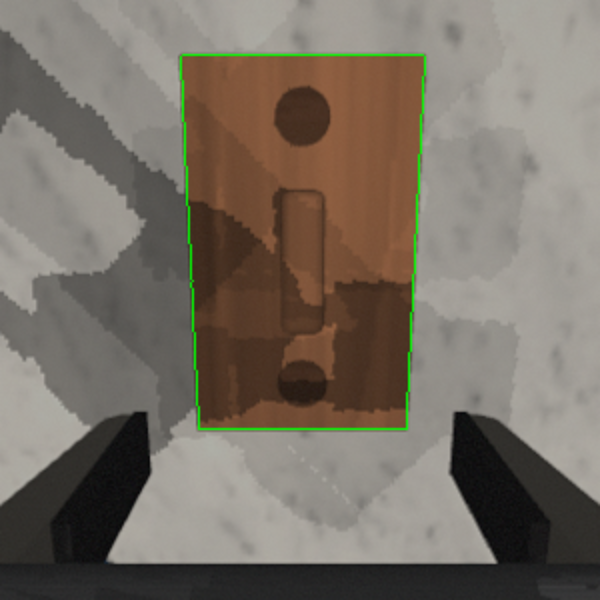

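The plate outline is clean, with its corners at crop px (181,55), (425,55), (407,429) and (198,429). It gives a centre at (454,-136) and a heading of 9°, which agrees with the top camera.

```bash
python3 -m jog '[[1,0.0446,0,0,0,0,0],[1,0,0,0.04,0,0,0],[1,0,0,0.04,0,0,0],[1,0,0,0.012,0,0,0],[1,0,0,0.010,0,0,0],[1,0,0,0,0,0,0],[0,0,0,0,0,0,0],[0,0,0,0,0,0,0],[0,0,0,0,0,0,0],[0,0,0,0,0,0,0],[0,0,0,0,0,0,0],[0,0,0,0,0,0,0],[0,0,0,0,0,0,0],[0,0,0,0,0,0,0]]' 30
```

```text
clock: 6.48
tcp_pos: [453.9, -136.2, 58.0]
ee_rot: [0.0, 0.649, 0.761, 0.0]
ft_force: [0.3, 0.1, 0.2]
gripper_width: 0.191
gripper_force: 30.0
```

```bash
python3 -m jog '[[0,0,0,-0.03,0,0,0],[0,0,0,-0.04,0,0,0],[0,0,0,-0.04,0,0,6.4],[0,0,0,-0.04,0,0,6.35],[0,0.04,0.0013,0,0,0,0],[0,0.05,0.0013,0,0,0,0],[0,0.05,0.0013,0,0,0,0],[0,0.05,0.0013,0,0,0,0],[0,0.05,0.0013,0,0,0,0],[0,0.05,0.0013,0,0,0,0],[0,0.05,0.0013,0,0,0,0],[0,0.04,0.0013,0,0,0,0],[0,0.021,0.0003,0,0,0,0],[0,0,0,0,0,0,0],[0,0,0,0,0,0,0]]'
python3 - <<'E'
from h import *
import pickle
to_tool([490.1,263.3,180],-3.65);s=r.sense();print(s["ft_force"],s["wrist_torque"])
t=r.grab_frame("top");d=r.grab_frame("side");pickle.dump((t,d),open("Q.pkl","wb"))
a=t["frame"][170:300,90:250];b=d["frame"][110:240,210:330]
a=cv2.resize(a,None,fx=2.6,fy=2.6,interpolation=2);b=cv2.resize(b,None,fx=2.6,fy=2.6,interpolation=2)
cv2.imwrite("pics/c1.png",np.hstack([a,b])[...,::-1])
E
```

```text
clock: 8.35
tcp_pos: [489.9, 262.2, 207.6]
ee_rot: [0.0, 0.73, 0.684, -0.001]
ft_force: [-0.5, -0.4, -3.2]
gripper_width: 0.192
gripper_force: 30.0
tcp [489.9 262.2 207.6] yaw -3.69 tilt [-0.001 -0.001 -1.   ] shift [0.0011 0.0001 0.0276] turn wz -0.04
[-0.51800337 -0.43538248 -3.20262768] [-0.06960256  0.04439229  0.01154263]
```

View pics/c1.png

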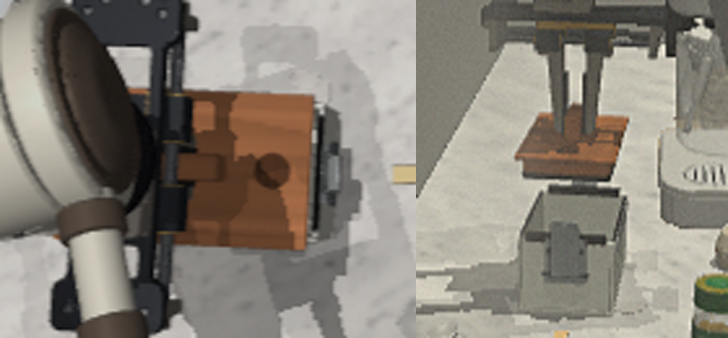

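The top and side pictures show the lid level over the box and parallel to it, with the near catch just clear of its end. I lower it carefully.

```bash
python3 -m jog '[[0,0.001,0,0.02,0,0,0],[0,0,0,0.02,0,0,0],[0,0,0,0.012,0,0,0],[0,0,0,0.005,0,0,0],[0,0,0,0,0,0,0]]'; python3 -m jog '[[0,0,0,0.003,0,0,0],[0,0,0,0.003,0,0,0],[0,0,0,0,0,0,0]]'
```

```text
clock: 9.07
tcp_pos: [490.2, 264.2, 151.2]
ee_rot: [0.0, 0.729, 0.684, 0.0]
ft_force: [-0.4, 0.8, -2.7]
gripper_width: 0.191
gripper_force: 30.0
clock: 9.45
tcp_pos: [489.9, 264.3, 144.8]
ee_rot: [-0.0, 0.729, 0.684, -0.0]
ft_force: [-0.3, 0.1, -2.8]
gripper_width: 0.194
gripper_force: 30.0
```

```bash
python3 -m jog '[[0,0,0,0.002,0,0,0],[0,0,0,0.002,0,0,0],[0,0,0,0,0,0,0]]'; python3 -m jog '[[0,0,0,0.002,0,0,0],[0,0,0,0.002,0,0,0],[0,0,0,0,0,0,0]]'
```

```text
clock: 9.82
tcp_pos: [489.9, 264.3, 140.7]
ee_rot: [-0.0, 0.729, 0.684, -0.0]
ft_force: [0.0, 0.1, -3.2]
gripper_width: 0.195
gripper_force: 30.0
clock: 10.2
tcp_pos: [489.9, 264.3, 136.7]
ee_rot: [-0.0, 0.729, 0.684, -0.0]
ft_force: [0.2, -0.4, -3.3]
gripper_width: 0.193
gripper_force: 30.0
```

```bash
python3 -m jog '[[0,0,0,0.002,0,0,0],[0,0,0,0.002,0,0,0],[0,0,0,0,0,0,0]]'; python3 -m jog '[[0,0,0,0.002,0,0,0],[0,0,0,0,0,0,0]]'; python3 -m jog '[[0,0,0,0.002,0,0,0],[0,0,0,0,0,0,0]]'
```

```text
clock: 10.58
tcp_pos: [490.8, 264.5, 133.7]
ee_rot: [0.001, 0.729, 0.684, 0.001]
ft_force: [0.5, 0.1, 0.7]
gripper_width: 0.195
gripper_force: 30.0
clock: 10.82
tcp_pos: [490.8, 264.5, 131.6]
ee_rot: [0.0, 0.729, 0.684, 0.001]
ft_force: [1.0, -0.2, 3.9]
gripper_width: 0.195
gripper_force: 30.0
clock: 11.08
tcp_pos: [490.4, 264.4, 129.0]
ee_rot: [0.0, 0.729, 0.684, 0.0]
ft_force: [1.3, 0.2, 3.1]
gripper_width: 0.195
gripper_force: 30.0
```

```bash
python3 -m jog '[[1,0,0,0,0,0,0],[1,0,0,0,0,0,0],[1,0,0,0,0,0,0],[1,0,0,0,0,0,0],[1,0,0,-0.03,0,0,0],[1,0,0,-0.03,0,0,0],[0,0.06,0,0,0,0,0],[0,0,0,0,0,0,0],[0,0,0,0,0,0,0],[0,0,0,0,0,0,0],[0,0,0,0,0,0,0],[0,0,0,0,0,0,0],[0,0,0,0,0,0,0]]'
python3 - <<'E'
from h import *
s=r.sense();print(s["gripper_width"],s["ft_force"])
t=r.grab_frame("top");d=r.grab_frame("side")
a=t["frame"][170:300,90:250];b=d["frame"][110:240,210:330]
a=cv2.resize(a,None,fx=2.6,fy=2.6,interpolation=2);b=cv2.resize(b,None,fx=2.6,fy=2.6,interpolation=2)
cv2.imwrite("pics/c2.png",np.hstack([a,b])[...,::-1])
E
```

```text
clock: 12.7
tcp_pos: [493.9, 324.0, 189.1]
ee_rot: [0.0, 0.729, 0.684, 0.0]
ft_force: [0.1, -1.1, 0.3]
gripper_width: 0.114
gripper_force: 0.0
0.11410685594053953 [ 0.08873194 -1.11342152  0.30738608]
```

View pics/c2.png

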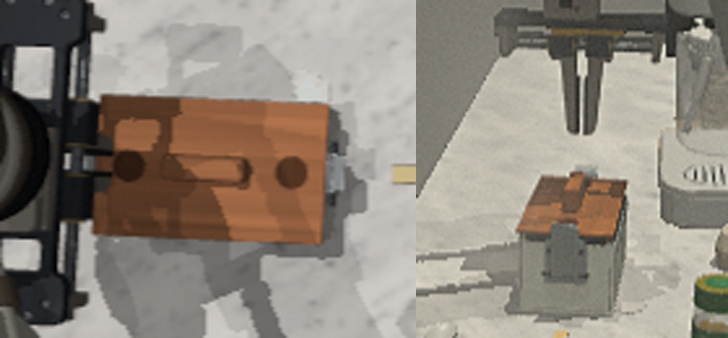

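The side picture shows the lid seated in the mouth, resting on the hooks. Now I press the +y end.

```bash
python3 -m jog '[[0,0,0,0.03,0,0,0],[0,0,0,0.025,0,0,0],[0,0,0,0,0,0,0]]'; for i in 1 2 3; do python3 -m jog '[[0,0,0,0.002,0,0,0],[0,0,0,0,0,0,0]]' | egrep 'tcp|ft'; done
```

```text
clock: 13.18
tcp_pos: [492.3, 323.5, 131.8]
ee_rot: [-0.001, 0.729, 0.684, -0.002]
ft_force: [0.3, -0.3, 0.4]
gripper_width: 0.005
gripper_force: 0.0
tcp_pos: [494.6, 324.5, 133.3]
ft_force: [-0.2, -0.9, 0.1]
tcp_pos: [494.0, 324.2, 130.2]
ft_force: [0.0, 0.0, 0.6]
tcp_pos: [493.8, 324.2, 127.8]
ft_force: [-0.8, -0.2, 0.5]
```

```bash
for i in 1 2 3; do python3 -m jog '[[0,0,0,0.002,0,0,0],[0,0,0,0,0,0,0]]' | egrep 'tcp|ft'; done
```

```text
tcp_pos: [494.0, 324.3, 126.1]
ft_force: [-0.1, 0.4, 0.0]
tcp_pos: [493.9, 324.2, 123.9]
ft_force: [-0.6, -0.4, -1.4]
tcp_pos: [493.9, 324.3, 122.1]
ft_force: [-0.8, 0.3, 2.7]
```

Contact at TCP z of about 122. I take finer steps from here.

```bash
for i in 1 2 3; do python3 -m jog '[[0,0,0,0.0008,0,0,0],[0,0,0,0,0,0,0]]' | egrep 'tcp|ft'; done
```

```text
tcp_pos: [494.0, 324.3, 121.6]
ft_force: [-1.7, 0.4, 5.5]
tcp_pos: [494.0, 324.3, 121.0]
ft_force: [-2.0, -0.2, 6.4]
tcp_pos: [494.0, 324.3, 120.2]
ft_force: [-2.6, -0.0, 7.0]
```

```bash
python3 - <<'E'
from h import *
f=[];
for i in range(3): p=r.grab_frame("side");f.append(r.sense()["ft_force"][2])
print(f);print([(np.round(x["rect"],1).tolist(),round(x["confidence"],2)) for x in r.find_in("catch_left",p)])
E
```

```text
[np.float64(5.836565981378939), np.float64(6.803469774521474), np.float64(6.217682778954565)]
[]
```

```bash
for i in 1 2 3 4; do python3 -m jog '[[0,0,0,0.0006,0,0,0],[0,0,0,0,0,0,0]]' | egrep 'tcp|ft'; done
```

```text
tcp_pos: [494.0, 324.3, 119.8]
ft_force: [-1.7, -1.0, 6.3]
tcp_pos: [494.0, 324.4, 119.4]
ft_force: [-2.6, -0.8, 8.7]
tcp_pos: [494.0, 324.4, 118.7]
ft_force: [-3.5, -0.7, 8.2]
tcp_pos: [494.0, 324.4, 118.3]
ft_force: [-2.9, -0.2, 8.5]
```

```bash
for i in 1 2 3 4; do python3 -m jog '[[0,0,0,0.0006,0,0,0],[0,0,0,0,0,0,0]]' | egrep 'tcp|ft'; done
```

```text
tcp_pos: [494.0, 324.5, 118.0]
ft_force: [-4.2, -0.3, 10.7]
tcp_pos: [494.1, 324.5, 118.0]
ft_force: [-5.4, -2.3, 13.2]
tcp_pos: [494.1, 324.5, 117.9]
ft_force: [-6.7, -2.2, 16.4]
tcp_pos: [494.1, 324.5, 117.8]
ft_force: [-8.3, -1.9, 19.4]
```

```bash
python3 -m jog '[[0,0,0,-0.0024,0,0,0],[0,0,0,0,0,0,0]]' | egrep 'tcp|ft'; for i in 1 2 3; do python3 -m jog '[[0,0,0,-0.0007,0,0,0],[0,0,0,0,0,0,0]]' | egrep 'tcp|ft'; done
```

```text
tcp_pos: [494.0, 324.5, 118.5]
ft_force: [-3.0, -1.4, 9.0]
tcp_pos: [494.0, 324.4, 118.8]
ft_force: [-1.6, -0.9, 7.3]
tcp_pos: [494.0, 324.4, 118.9]
ft_force: [-1.4, 1.0, 5.0]
tcp_pos: [493.9, 324.2, 119.1]
ft_force: [0.8, 0.1, 1.2]
```

The force fell away at about 1 mm of lift, so the +y end is caught. Now the other end.

```bash
python3 -m jog '[[0,0,0,-0.03,0,0,0],[0,0,0,-0.03,0,0,0],[0,-0.06,0,0,0,0,0],[0,-0.06,0,0,0,0,0],[0,0,0,0,0,0,0],[0,0,0,0.03,0,0,0],[0,0,0,0.018,0,0,0],[0,0,0,0,0,0,0],[0,0,0,0,0,0,0]]'; for i in 1 2 3; do python3 -m jog '[[0,0,0,0.0015,0,0,0],[0,0,0,0,0,0,0]]' | egrep 'tcp|ft'; done
```

```text
clock: 19.75
tcp_pos: [486.7, 205.0, 131.9]
ee_rot: [0.0, 0.729, 0.684, 0.0]
ft_force: [0.8, 0.3, 1.2]
gripper_width: 0.005
gripper_force: 0.0
tcp_pos: [486.6, 204.6, 130.3]
ft_force: [0.3, 0.6, 0.5]
tcp_pos: [486.2, 204.4, 128.3]
ft_force: [0.3, 0.1, 0.1]
tcp_pos: [486.1, 204.4, 126.6]
ft_force: [0.4, 0.2, -0.2]
```

```bash
for i in 1 2 3 4 5 6; do python3 -m jog '[[0,0,0,0.001,0,0,0],[0,0,0,0,0,0,0]]' | egrep 'tcp|ft'; done
```

```text
tcp_pos: [486.2, 204.4, 125.7]
ft_force: [-1.3, 0.0, 0.1]
tcp_pos: [486.2, 204.4, 124.7]
ft_force: [0.1, -0.6, 1.2]
tcp_pos: [486.2, 204.4, 123.7]
ft_force: [-0.4, 0.5, 1.2]
tcp_pos: [486.4, 204.5, 123.0]
ft_force: [-0.4, 0.1, 0.9]
tcp_pos: [486.4, 204.4, 122.1]
ft_force: [-1.2, -0.8, 3.4]
tcp_pos: [486.4, 204.4, 120.9]
ft_force: [-1.0, -1.7, 4.5]
```

```bash
for i in 1 2 3 4 5; do python3 -m jog '[[0,0,0,0.0007,0,0,0],[0,0,0,0,0,0,0]]' | egrep 'tcp|ft'; done
```

```text
tcp_pos: [486.4, 204.4, 120.3]
ft_force: [-1.7, -1.2, 5.0]
tcp_pos: [486.4, 204.4, 119.7]
ft_force: [-1.8, -0.7, 5.1]
tcp_pos: [486.4, 204.3, 119.0]
ft_force: [-1.8, -1.3, 6.2]
tcp_pos: [486.4, 204.3, 118.5]
ft_force: [-3.7, -1.7, 6.4]
tcp_pos: [486.4, 204.3, 118.4]
ft_force: [-4.6, -1.3, 11.2]
```

```bash
for i in 1 2 3; do python3 -m jog '[[0,0,0,0.0006,0,0,0],[0,0,0,0,0,0,0]]' | egrep 'tcp|ft'; done;  python3 -m jog '[[0,0,0,-0.0025,0,0,0],[0,0,0,0,0,0,0]]' | egrep 'tcp|ft'; for i in 1 2 3; do python3 -m jog '[[0,0,0,-0.0007,0,0,0],[0,0,0,0,0,0,0]]' | egrep 'tcp|ft'; done
```

```text
tcp_pos: [486.5, 204.3, 118.4]
ft_force: [-6.0, -2.8, 14.7]
tcp_pos: [486.5, 204.4, 118.4]
ft_force: [-7.1, -3.2, 20.0]
tcp_pos: [486.5, 204.4, 118.3]
ft_force: [-10.7, -4.7, 23.3]
tcp_pos: [486.5, 204.3, 118.7]
ft_force: [-2.2, -1.6, 6.4]
tcp_pos: [486.5, 204.4, 119.1]
ft_force: [-2.1, -1.7, 5.4]
tcp_pos: [486.4, 204.4, 119.4]
ft_force: [-0.6, -2.1, 2.2]
tcp_pos: [485.9, 204.5, 119.6]
ft_force: [0.1, 0.1, -0.7]
```

```bash
python3 -m jog '[[0,0,0,-0.03,0,0,0],[0,0,0,-0.04,0,0,0],[0,-0.01,0,-0.04,0,0,0],[0,-0.05,0,0,0,0,0],[0,-0.05,0,0,0,0,0],[0,-0.05,0,0,0,0,0],[0,0,0,0,0,0,0],[0,0,0,0,0,0,0]]'
python3 - <<'E'
from h import *
import pickle
w=r.grab_frame("wrist")
t=r.grab_frame("top");d=r.grab_frame("side")
pickle.dump((t,d,w),open("F.pkl","wb"))
b=d["frame"][150:240,220:310];a=t["frame"][190:275,105:235]
b=cv2.resize(b,(390,390),interpolation=2);w=cv2.resize(w["frame"][0:250,160:410],(390,390),interpolation=2)
cv2.imwrite("pics/c3.png",np.hstack([w,b])[...,::-1])
E
```

```text
clock: 26.0
tcp_pos: [476.0, 45.2, 229.9]
ee_rot: [-0.0, 0.729, 0.684, 0.0]
ft_force: [-0.6, 0.4, -0.4]
gripper_width: 0.007
gripper_force: 0.0
```

View pics/c3.png

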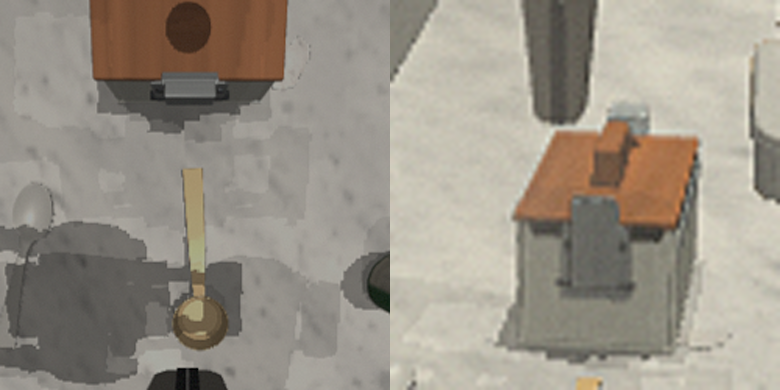

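Near catch (wrist crop px 190,85) lies over the plate's edge, the plate sits low on the rim, and the scoop is where it was. I touch the far end lightly to confirm that it stayed down.

```bash
python3 -m jog '[[0,0.05,0,0,0,0,0],[0,0.055,0,0,0,0,0],[0,0.055,0,0,0,0,0],[0,0.06,0,0,0,0,0],[0,0.06,0,0.03,0,0,0],[0,0,0,0.04,0,0,0],[0,0,0,0.035,0,0,0],[0,0,0,0,0,0,0],[0,0,0,0,0,0,0]]' | egrep 'tcp|ft'; for i in 1 2 3 4 5 6; do python3 -m jog '[[0,0,0,0.001,0,0,0],[0,0,0,0,0,0,0]]' | egrep 'tcp|ft'; done
```

```text
tcp_pos: [494.3, 320.9, 128.7]
ft_force: [0.7, -0.4, 0.3]
tcp_pos: [494.4, 320.3, 127.5]
ft_force: [0.6, 0.7, 0.7]
tcp_pos: [493.7, 320.0, 125.2]
ft_force: [-0.4, -0.0, 0.7]
tcp_pos: [493.5, 320.0, 124.0]
ft_force: [0.1, -1.1, 0.3]
tcp_pos: [493.6, 320.1, 123.0]
ft_force: [0.0, 0.3, -0.4]
tcp_pos: [493.6, 320.1, 122.0]
ft_force: [-0.3, 0.6, -0.3]
tcp_pos: [493.6, 320.1, 121.0]
ft_force: [-0.6, 0.4, -0.2]
```

No contact at 121, where earlier the force was about 6 N, so the far end is held down. I retreat and hand in.

```bash
python3 -m jog '[[0,0,0,-0.03,0,0,0],[0,0,0,-0.04,0,0,0],[0,0,0,-0.04,0,0,0],[0,0,0,0,0,0,0],[0,0,0,0,0,0,0]]' | egrep 'clock|tcp|ft' && python3 -c "
from workcell import r
print(r.finish_job())"
```

```text
clock: 29.4
tcp_pos: [493.2, 319.9, 230.3]
ft_force: [0.4, -0.2, -0.4]
the job is handed in; nothing more can be done
None
```

The box is closed and the job is handed in at about 29 s: by the press forces both catches snapped over the lid, with at most about 23 N pressed, and the scoop and jar were not touched; the judge's verdict was not shown.

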